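# Shim the sprung end cap of a rocket section

## Task

On the spring fixture, thread flat spacer washers one at a time over the guide post until the gap under the end cap is taken up: with the cap put over the post on top of the stack and pushed fully home against the post's end, the stack must be tight, pushing the sprung seat down by at least 2 mm, but not so tall that the cap cannot get home. Finish while holding the cap pressed fully home; do not let go. Leave unused spacers lying flat on the bench, and do not disturb the tray, the tube and the screwdriver.

Things in the scene. Friction and masses are not known exactly. Their poses are not given: they have to be found in the camera images.
- base: Spring fixture, fixed to the bench: aluminium plate 80 x 80 x 12 mm with an upright steel guide post at its middle. Origin on the bench under the post, z up. Around the post, clear sideways, is a sprung round seat, 52 mm across, 6 mm thick, on which spacers are stacked. Its resting top is 40 to 61 mm above the bench; this differs each time and is not told: feel it or look.
- post_end (a point): Flat end of the guide post, 92 mm above the bench. The post is 14 mm thick, coned to 8 mm over its last 10 mm. A cap home on it has its underside 64 mm above the bench, so the gap between resting seat and cap is 3 to 24 mm (one to three spacers).
- seat (a joint): How far the sprung seat is pushed down from its rest height, in m: 0 at rest, 0.016 at its bottom stop. The spring pushes up with 4.5 N at rest and 0.4 N more per mm (10.9 N at the stop), so that the weight of spacers and cap hardly moves it.
- spacer1_mid (a point): Plain aluminium spacer washer, 54 mm outside, 24 mm hole, 10 mm thick, about 50 g; all four are alike. Lies flat on the bench at the start. This point is its centre, half-way up (5 mm above its underside).
- spacer2_mid (a point): Plain aluminium spacer washer, 54 mm outside, 24 mm hole, 10 mm thick, about 50 g; all four are alike. Lies flat on the bench at the start. This point is its centre, half-way up (5 mm above its underside).
- spacer3_mid (a point): Plain aluminium spacer washer, 54 mm outside, 24 mm hole, 10 mm thick, about 50 g; all four are alike. Lies flat on the bench at the start. This point is its centre, half-way up (5 mm above its underside).
- spacer4_mid (a point): Plain aluminium spacer washer, 54 mm outside, 24 mm hole, 10 mm thick, about 50 g; all four are alike. Lies flat on the bench at the start. This point is its centre, half-way up (5 mm above its underside).
- cap_knob (a point): Middle of the end cap's gripping knob, 52 mm above the cap's underside; z is the cap's axis. The knob is 22 mm across and 36 mm high, from the wider body's shoulder at 34 mm to 70 mm above the underside. With the cap home on the post this point is 116 mm above the bench.
- cap: The aluminium end cap: round body 54 mm across and 34 mm high, knob on top, about 160 g, standing upright on the bench at the start. A blind hole 20 mm wide and 28 mm deep opens in the middle of its flat underside and fits over the guide post. Origin at the centre of its underside.
- tray: Bystander: green two-compartment parts tray, 70 x 120 x 35 mm, origin under its centre.
- tube: Bystander: aluminium tube section standing upright, 90 mm across, 100 mm high, origin under its centre.
- driver: Bystander: screwdriver, 150 mm long, lying on the bench.
There are look-alikes about, which are no part of the job. What is shaped like the part that bears spacer3_mid but blue or orange is not meant.

How it is judged:
On the way:
1. a spacer lies round the post on the seat, with the cap not yet on it (((horizontal distance between spacer1_mid and base below 0.008 m and angle between the z axis of spacer1_mid and the z axis of base, either way round below 0.1 rad and z of spacer1_mid in the frame of base below 0.075 m) or (horizontal distance between spacer2_mid and base below 0.008 m and angle between the z axis of spacer2_mid and the z axis of base, either way round below 0.1 rad and z of spacer2_mid in the frame of base below 0.075 m) or (horizontal distance between spacer3_mid and base below 0.008 m and angle between the z axis of spacer3_mid and the z axis of base, either way round below 0.1 rad and z of spacer3_mid in the frame of base below 0.075 m) or (horizontal distance between spacer4_mid and base below 0.008 m and angle between the z axis of spacer4_mid and the z axis of base, either way round below 0.1 rad and z of spacer4_mid in the frame of base below 0.075 m)) and horizontal distance between cap_knob and base above 0.03 m), for 0.2 s.
At the end, for the whole second after the job is handed in: Robot still pressing the cap (over 1 N), which is upright (0.08 rad), centred (8 mm) and home on the post (within 2 mm), the stack pushing the seat down over 1.5 mm; each spacer flat: in the stack within 8 mm of the post axis, or on the bench (value of joint seat above 0.0015 m and z of cap_knob in the frame of base below 0.118 m and horizontal distance between cap_knob and base below 0.008 m and angle between cap_knob's own z axis and vertical below 0.08 rad and contact force between any of the fingers, the arm and cap above 1 N and ((horizontal distance between spacer1_mid and base below 0.008 m and angle between the z axis of spacer1_mid and the z axis of base, either way round below 0.1 rad) or (height (world z) of spacer1_mid below 0.01 m and angle between the z axis of spacer1_mid and the z axis of base, either way round below 0.1 rad)) and ((horizontal distance between spacer2_mid and base below 0.008 m and angle between the z axis of spacer2_mid and the z axis of base, either way round below 0.1 rad) or (height (world z) of spacer2_mid below 0.01 m and angle between the z axis of spacer2_mid and the z axis of base, either way round below 0.1 rad)) and ((horizontal distance between spacer3_mid and base below 0.008 m and angle between the z axis of spacer3_mid and the z axis of base, either way round below 0.1 rad) or (height (world z) of spacer3_mid below 0.01 m and angle between the z axis of spacer3_mid and the z axis of base, either way round below 0.1 rad)) and ((horizontal distance between spacer4_mid and base below 0.008 m and angle between the z axis of spacer4_mid and the z axis of base, either way round below 0.1 rad) or (height (world z) of spacer4_mid below 0.01 m and angle between the z axis of spacer4_mid and the z axis of base, either way round below 0.1 rad))); the arm keeps its last pose, push and grip.
It fails at once if a bystander was disturbed (moved over 25 mm) (distance of any of tray, tube, driver from where it was at the start of the episode above 0.025 m).
It also fails if it takes over 72 s, if anything falls off the work surface, if the arm or the gripper's body presses on something with over 40 N, if the wrist force passes 120 N, or if a joint passes its speed limit or range.

## Robot

A 6-joint arm with a two-finger parallel gripper is mounted at the origin on the work surface. World frame = base frame: x ahead of the robot, y to its left, z up, the work surface at z = 0. Lengths are in m, angles in rad, forces in N, time in s.
With the tool pointing down it reaches from about 0.35 to 1 m from the base axis. Payload 7.1 kg.
Tool frame: the origin (TCP) lies on the centre line of the jaws, within the pads' length; the fingertips stand 14 mm ahead of it and the grasp point (between the pads) lies 5 mm behind it (arm.tip_extent is the distance from the TCP to the fingertips, in m); x points along the fingers, z is the direction in which the jaws open and shut, and the axes are right-handed (so a half turn about x gives the same grasp; the last joint's range is limited). The gripper opens to 85 mm and grips with 20 to 120 N. Pads are 22 mm wide; open, the fingers measure 114 mm over their backs; the gripper's body (76 mm by 85 mm) begins 54 mm behind the grasp point. The pads swing forward as they close: fully open they stand 13 mm farther back than shut.
Start: joints at [-1.245, 0.423, 1.63, -0, 1.089, -0.019], TCP at [0.211, -0.588, 0.245] pointing down, gripper open.
Joint ranges: [-3, 3], [-0.9, 2.11], [0.09, 2.58], [-1.31, 4.45], [0.11, 2.69], [-2.54, 2.54]. Speed limits (rad/s): [2.39, 2.39, 3.01, 3.14, 3.14, 3.14].

## Interface

Orientations are given as a unit quaternion [x, y, z, w].
In Python, from cell import arm gives the robot as it stands. The module is installed in compiled form; this text tells all that it offers.
- The arm moves only by the shell command python3 -m jog 'ROWS' [FORCE]. ROWS is JSON, a list of rows, each a list of 3 entries, a list of its own where there are three numbers: the finger opening in mm, from 0 to 85.4, then the shift along the tool's x, y, z in mm, then the turn about the tool's x in degrees. In form: [[gripper, [tx, ty, tz], yaw], ...]. A call has 1 to 12 rows; each row is the pose to reach, as a shift and turn from the pose measured when the call began, along the tool's axes at that moment; what a row does not reach only later rows make up. A row lasts 1/12 s, in which the tool goes at most 41.7 mm and 7.16 degrees, less where a joint would pass 70% of its speed; a pose out of reach is approached as far as the arm can. A call with a gripper value outside its range is refused whole. The fingers move at their own pace and stop on an object; FORCE is the grip in N (left out, the last holds). Time passes only in rows, so rows that repeat a pose let the fingers close. It gives the time, the measured TCP pose, the force and the opening at its end, in the units of the state.
- arm.state(): the state, without advancing time (a new reading comes with each control period).
- arm.read_camera(name): name is "scene" or "top" or "wrist"; returns the picture (400x640x3 uint8, red, green, blue); there is no depth.
- arm.camera_info(name): a dict with "fx", "fy", "cx", "cy" (pixels), "R" (3x3) and "t" (3): a world point X has camera coordinates R X + t. Camera axes: x right, y down, z forward; pixel columns grow to the right and rows downward; lengths in m; the calibration is good to about 2 mm. A picture is of the moment at which its call begins: read the wrist's pose just before it. camera_info takes no time and is no camera call; for the wrist camera it gives the pose at the moment of the call.
- arm.finish_job(): hands the job in, once; it reports no verdict.
The state is a dict: "time": time; "joint_pos": joint angles; "qd": joint speeds; "effort": joint torques, N m; "position": TCP position; "tcp_rot": TCP orientation; "wrist_force": force on the tool from outside, world axes, zero at the start; "wrist_torque": the same for the moment, N m; "grip_width": finger opening in m.
Only numpy, scipy, OpenCV 4.12 (cv2) and the standard library are available. Lean on these libraries where they do the work, as an engineer would, in place of code of your own. Each camera call takes 0.05 s, during which the arm holds its last target.

## Working session

There is one attempt and no reset: what is moved stays moved. The work goes in short steps, Python scripts to look and compute and a shell command to move; the robot and the scene stay as the last step left them, time stands still between calls to the robot, and variables do not carry over. Pictures are saved under pics/ and viewed, and the job is handed in when it is done.

```bash
mkdir -p pics; ls
python3 - <<'E'
from cell import arm
import cv2
for n in ("scene","top","wrist"):
    im=arm.read_camera(n); cv2.imwrite(f"pics/a_{n}.png",im[:,:,::-1])
    c=arm.camera_info(n); print(n,c["fx"],c["cx"],c["cy"],c["R"],c["t"])
print(arm.state())
E
```

```text
pics
scene 405.4156084541808 319.6624615902361 195.1169083155356 [[ 0.80213382  0.59714213  0.001616  ]
 [ 0.40273497 -0.53898698 -0.73979563]
 [-0.44089214  0.59406591 -0.6728297 ]] [-0.41718978 -0.21140892  1.44471513]
top 361.47552331458957 323.5170821950607 202.9748654974864 [[-0.03410711 -0.99941489  0.00256577]
 [-0.97351456  0.03264227 -0.22628277]
 [ 0.22606662 -0.01021567 -0.97405828]] [-0.07131921  0.57839174  0.86765779]
wrist 305.028775546958 319.0702841442296 195.4011657658405 [[ 3.39632928e-01 -9.40557763e-01  7.53781605e-04]
 [-8.99238543e-01 -3.24477529e-01  2.93401391e-01]
 [-2.75716371e-01 -1.00326603e-01 -9.55989046e-01]] [-0.62503684 -0.03887947  0.3777127 ]
{'time': 0.15, 'joint_pos': array([-1.24503927e+00,  4.23704335e-01,  1.63051899e+00, -5.18740616e-05,
        1.08862857e+00, -1.89629391e-02]), 'qd': array([-0.00234778, -0.00211889, -0.00291189, -0.00010036, -0.00050158,
        0.00012794]), 'effort': array([ 5.97349549e-05, -5.57770979e+01, -2.82017380e+01, -4.54249493e-05,
        4.83839685e-03,  2.50323512e-05]), 'position': array([ 0.2111059 , -0.58781689,  0.24469811]), 'tcp_rot': array([ 0.40708031,  0.5787189 , -0.4065805 ,  0.57798128]), 'wrist_force': array([ 0.70231965,  0.38900782, -0.48518024]), 'wrist_torque': array([ 0.00999032, -0.02156013,  0.01844902]), 'grip_width': 0.08522646454544024}
```

View pics/a_scene.png

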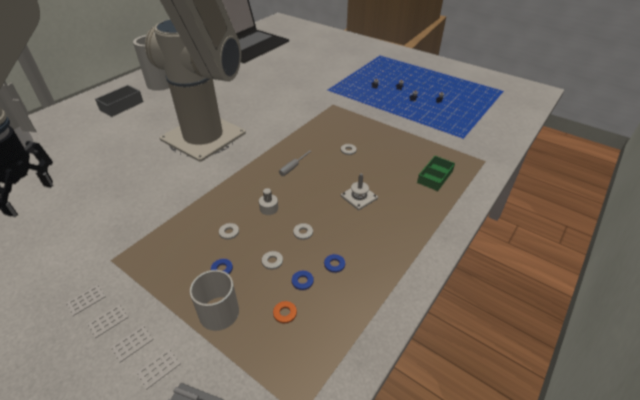

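View pics/a_top.png

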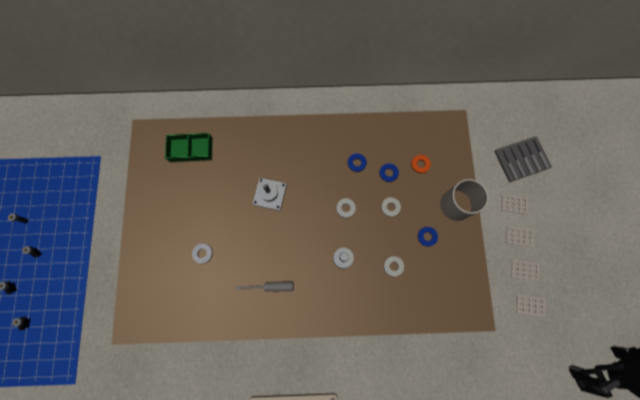

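View pics/a_wrist.png

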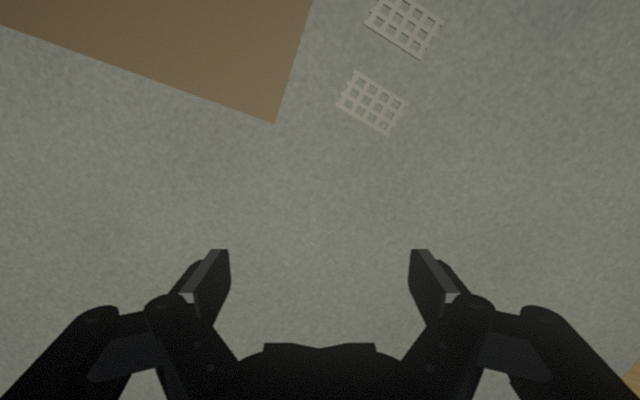

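The scene and top views show four grey-white washers (top view pixels (346,208), (391,206), (394,266), (202,254)). The blue rings are at (357,162), (389,172) and (428,236), and an orange one is at (421,164); these are the look-alikes. The cap is at (344,257) and the fixture at (269,193). Next I'll measure positions.

```bash
cat > h.py <<'E'
from cell import arm
import cv2, numpy as np
def cam(n):
    c=arm.camera_info(n); return c
def ray(c,u,v):
    R=np.array(c["R"]);t=np.array(c["t"])
    d=R.T@np.array([(u-c["cx"])/c["fx"],(v-c["cy"])/c["fy"],1]); return -R.T@t,d
def onplane(c,u,v,z):
    o,d=ray(c,u,v); return o+d*(z-o[2])/d[2]
def proj(c,X):
    p=np.array(c["R"])@np.array(X)+np.array(c["t"]); return np.array([c["fx"]*p[0]/p[2]+c["cx"],c["fy"]*p[1]/p[2]+c["cy"]])
E
python3 - <<'E'
from h import *
print(arm.tip_extent)
for n,roi in (("top",(110,335,130,480)),("scene",(110,330,180,500))):
    im=cv2.imread(f"pics/a_{n}.png"); c=cam(n)
    hsv=cv2.cvtColor(im,cv2.COLOR_BGR2HSV)
    m=((hsv[:,:,1]<50)&(hsv[:,:,2]>120)).astype(np.uint8)
    k=np.zeros_like(m);k[roi[0]:roi[1],roi[2]:roi[3]]=1;m*=k
    cs,_=cv2.findContours(m,cv2.RETR_EXTERNAL,cv2.CHAIN_APPROX_NONE)
    for q in cs:
        if cv2.contourArea(q)<60: continue
        (u,v),ax,a=cv2.fitEllipse(q); p=onplane(c,u,v,.008)
        print(n,round(u,1),round(v,1),np.round(ax,1),cv2.contourArea(q),np.round(p,4))
c=cam("top"); im=cv2.imread("pics/a_top.png")
cv2.imwrite("pics/z1.png",cv2.resize(im[145:305,180:440],None,fx=3,fy=3,interpolation=cv2.INTER_CUBIC))
im=cv2.imread("pics/a_scene.png")
cv2.imwrite("pics/z2.png",cv2.resize(im[130:290,200:400],None,fx=4,fy=3.7,interpolation=cv2.INTER_CUBIC))
E
```

```text
0.014
top 393.8 265.9 [18.7 19.3] 281.0 [ 0.4123 -0.2713  0.008 ]
top 343.3 257.2 [19.3 19.7] 297.0 [ 0.4397 -0.1389  0.008 ]
top 201.0 252.9 [18.1 20.2] 286.5 [0.4637 0.2391 0.008 ]
top 345.7 207.1 [17.7 18.2] 252.5 [ 0.5754 -0.1518  0.008 ]
top 390.8 206.2 [17.5 18.5] 252.5 [ 0.5739 -0.2758  0.008 ]
top 268.7 193.4 [28.9 30.5] 659.5 [0.6216 0.0591 0.008 ]
top 473.7 123.2 [ 10.3 105.1] 542.5 [ 0.8122 -0.5351  0.008 ]
top 420.1 162.2 [ 96.7 678.1] 1141.5 [ 0.6982 -0.3683  0.008 ]
scene 184.2 325.4 [ 8.5 15.6] 68.5 [ 0.5427 -0.5266  0.008 ]
scene 210.9 287.4 [33.7 44.2] 1168.5 [ 0.5146 -0.4242  0.008 ]
scene 271.9 259.0 [16.1 20.6] 258.5 [ 0.5737 -0.2739  0.008 ]
scene 302.6 230.2 [14.  19.1] 208.5 [ 0.5743 -0.15    0.008 ]
scene 228.3 229.9 [13.8 19.7] 211.0 [ 0.4125 -0.2696  0.008 ]
scene 267.7 200.4 [11.5 17.9] 107.0 [ 0.4192 -0.1185  0.008 ]
scene 359.5 194.5 [21.9 29.4] 445.5 [0.6202 0.0636 0.008 ]
scene 348.3 148.1 [ 8.7 15.4] 103.0 [0.4633 0.2394 0.008 ]
scene 356.7 226.2 [193.4 299.2] 9246.5 [ 0.6837 -0.0502  0.008 ]
scene 235.4 146.0 [ 65.6 158. ] 5626.0 [0.1473 0.0185 0.008 ]
```

View pics/z1.png

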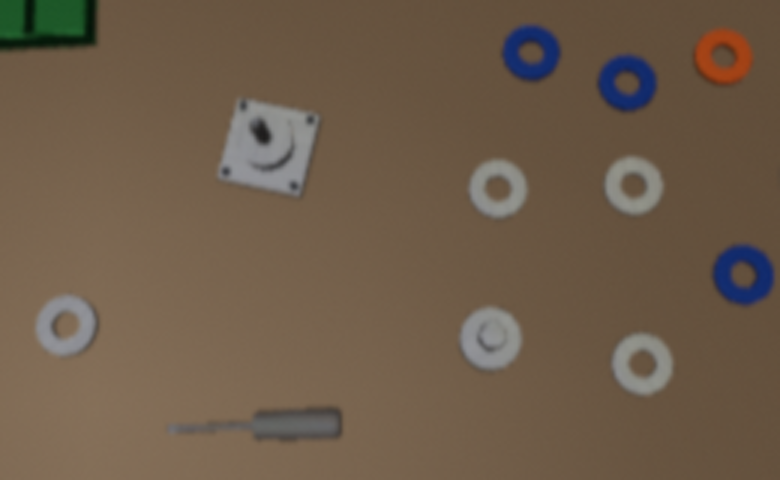

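View pics/z2.png

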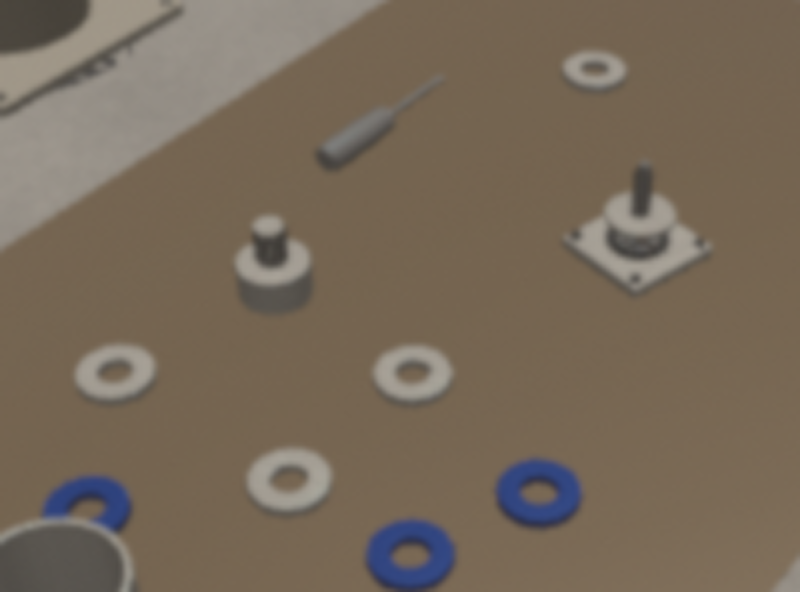

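The crop confirms four plain aluminium washers, the cap with its knob, and the fixture with its dark post. Now I'll locate the base from its plate corners and the post tip.

Run:
```python
from h import *
top=cam("top");sc=cam("scene")
im=cv2.imread("pics/a_top.png")
hsv=cv2.cvtColor(im,cv2.COLOR_BGR2HSV)
m=((hsv[:,:,1]<60)&(hsv[:,:,2]>90)).astype(np.uint8)
k=np.zeros_like(m);k[170:220,245:295]=1
cs,_=cv2.findContours(m*k,cv2.RETR_EXTERNAL,cv2.CHAIN_APPROX_NONE)
q=max(cs,key=cv2.contourArea); P=np.array([onplane(top,*p[0],.012)[:2] for p in q])
r=cv2.minAreaRect((P*1000).astype(np.float32)); print("plate",r)
# z1 scale 3: pixel centre mapping
print("posttip top",onplane(top,180+258/3-.33,145+122/3-.33,.092),"scene",onplane(sc,200+643/4-.4,130+163/3.7-.4,.092))
# seat top from scene: centre of disc at z?
for u,v in ((200+640/4-.4,130+215/3.7-.4),):
    for z in (.04,.045,.05,.055,.06): print(z,onplane(sc,u,v,z))
for z in (.04,.045,.05,.055,.06): print("proj scene/top",z,(proj(sc,[.6185,.0605,z])-[200,130])*[4,3.7],(proj(top,[.6185,.0605,z])-[180,145])*3)
i2=cv2.imread("pics/a_scene.png")
cv2.imwrite("pics/z3.png",np.hstack([cv2.resize(im[168:218,244:294],None,fx=8,fy=8,interpolation=cv2.INTER_CUBIC),cv2.resize(i2[165:215,335:385],None,fx=8,fy=8,interpolation=cv2.INTER_CUBIC)]))
```

```text
plate ((620.2965698242188, 57.53923034667969), (81.0920639038086, 81.73464965820312), 75.79461669921875)
posttip top [0.62057702 0.05465512 0.092     ] scene [0.620314   0.05729635 0.092     ]
0.04 [0.62187855 0.05746813 0.04      ]
0.045 [0.62467938 0.0524409  0.045     ]
0.05 [0.6274802  0.04741368 0.05      ]
0.055 [0.63028103 0.04238645 0.055     ]
0.06 [0.63308186 0.03735923 0.06      ]
proj scene/top 0.04 [636.71969979 209.79272272] [259.38183006 139.41265068]
proj scene/top 0.045 [637.18236388 204.99232502] [258.53062755 137.96407748]
proj scene/top 0.05 [637.64767881 200.16442338] [257.67077177 136.50077817]
proj scene/top 0.055 [638.11566742 195.30878075] [256.80213009 135.02252706]
proj scene/top 0.06 [638.58635284 190.42515734] [255.92456716 133.5290938 ]
```

View pics/z3.png

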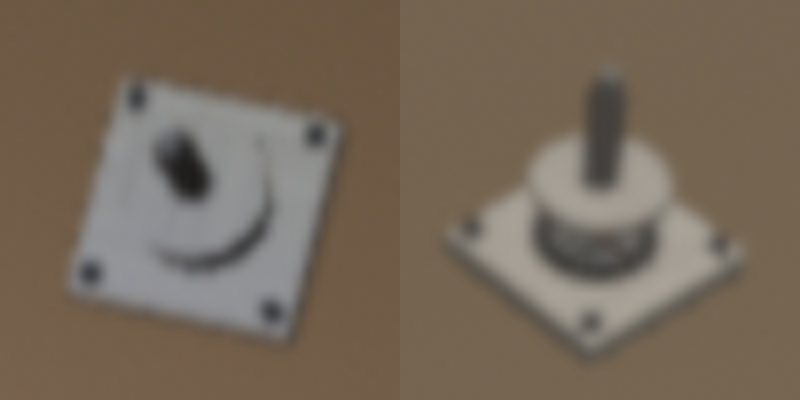

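Two estimates agree on the base at about (0.6204, 0.0565). The seat top looks like about 40 mm, so I expect three spacers. Next is a helper that converts targets into tool-axis shifts.

```bash
cat >> h.py <<'E'
from scipy.spatial.transform import Rotation as Ro
def sh(*targets,jaw=None):
    s=arm.state(); R=Ro.from_quat(s["tcp_rot"]).as_matrix(); p=np.array(s["position"])
    print("t",round(s["time"],2),"pos",np.round(p,4),"jaw deg",round(np.degrees(np.arctan2(R[1,2],R[0,2])),1),"toolx",np.round(R[:,0],3),"w",round(s["grip_width"],4),"F",np.round(s["wrist_force"],2))
    for T in targets: print(T,"->",np.round(R.T@(np.array(T)-p)*1000,1))
E
python3 -c "
from h import *
sh([.575,-.151,.1],[.575,-.151,.014])
s=arm.state();print(Ro.from_quat(s['tcp_rot']).as_matrix().round(3))"
```

```text
t 0.15 pos [ 0.2111 -0.5878  0.2447] jaw deg -70.2 toolx [-0.     0.001 -1.   ] w 0.0852 F [ 0.7   0.39 -0.49]
[0.575, -0.151, 0.1] -> [ 145.1  490.1 -288. ]
[0.575, -0.151, 0.014] -> [ 231.1  490.1 -287.8]
[[-0.     0.941  0.338]
 [ 0.001  0.338 -0.941]
 [-1.    -0.    -0.001]]
```

```bash
python3 -m jog '[[85,[0,40,-23],0],[85,[0,80,-47],0],[85,[0,120,-70],0],[85,[0,160,-94],0],[85,[0,200,-117],0],[85,[0,240,-141],0],[85,[0,280,-164],0],[85,[10,316,-185],0],[85,[20,351,-206],0],[85,[30,386,-227],0],[85,[40,421,-247],0],[85,[50,455,-267],0]]' 40; python3 -c "
from h import *
sh([.575,-.151,.12])"
```

```text
time: 1.15
position: [0.5294, -0.2056, 0.2026]
tcp_rot: [0.407, 0.579, -0.407, 0.578]
wrist_force: [0.7, -1.5, 0.3]
grip_width: 0.0851
t 1.15 pos [ 0.5294 -0.2056  0.2026] jaw deg -70.2 toolx [-0.     0.001 -1.   ] w 0.0851 F [ 0.69 -1.53  0.33]
[0.575, -0.151, 0.12] -> [ 82.7  61.3 -35.9]
```

```bash
python3 -m jog '[[85,[25,20,-12],0],[80,[50,41,-24],0],[75,[75,61,-36],0],[75,[75,61,-36],0],[75,[75,61,-36],0]]' 40
python3 - <<'E'
from h import *
c=cam("wrist"); im=arm.read_camera("wrist"); cv2.imwrite("pics/w1.png",im[:,:,::-1])
print(proj(c,[.575,-.151,.01]))
sh([.575,-.151,.014])
E
```

```text
time: 1.57
position: [0.5739, -0.1497, 0.1258]
tcp_rot: [0.406, 0.58, -0.406, 0.577]
wrist_force: [-0.2, 0.2, 0.5]
grip_width: 0.075
[320.79545332 194.09608149]
t 1.62 pos [ 0.5743 -0.1508  0.1271] jaw deg -70.2 toolx [-0.002  0.001 -1.   ] w 0.0751 F [-0.84 -1.15  0.09]
[0.575, -0.151, 0.014] -> [113.1   0.7   0.6]
```

View pics/w1.png

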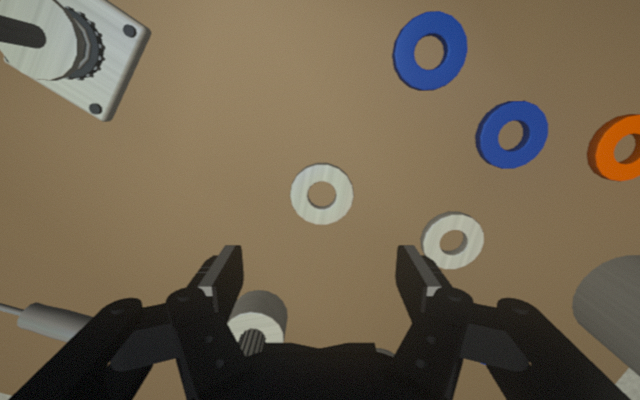

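Washer A sits at pixel (321,193), exactly where predicted. I'll descend and grip.

```bash
python3 -m jog '[[75,[35,1,1],0],[75,[70,1,1],0],[75,[98,1,1],0],[75,[109,1,1],0],[75,[109,1,1],0],[60,[109,1,1],0],[50,[109,1,1],0],[50,[109,1,1],0],[50,[109,1,1],0],[50,[109,1,1],0]]' 40
python3 - <<'E'
from h import *
im=arm.read_camera("wrist"); cv2.imwrite("pics/w2.png",im[:,:,::-1])
sh([.6204,.0565,.17])
E
```

```text
time: 2.45
position: [0.5767, -0.1517, 0.021]
tcp_rot: [0.407, 0.578, -0.406, 0.579]
wrist_force: [-1.8, 0.5, 5.4]
grip_width: 0.0501
t 2.5 pos [ 0.5767 -0.1517  0.0209] jaw deg -70.2 toolx [ 0.002  0.    -1.   ] w 0.0499 F [-1.91  0.01  6.12]
[0.6204, 0.0565, 0.17] -> [-148.9  111.9 -181. ]
```

View pics/w2.png

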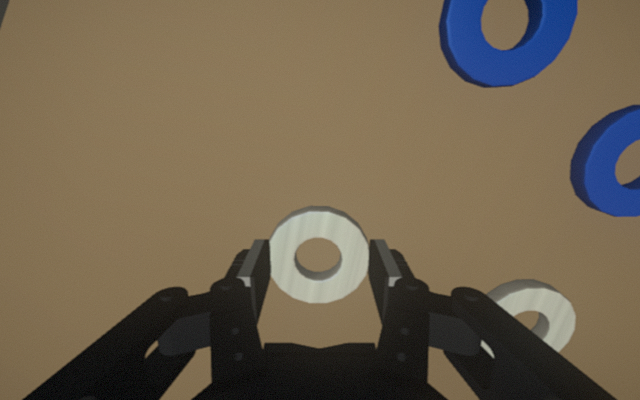

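The fingers read 50 mm, which is narrower than the washer, with 6 N upward. That means the tips are resting on the washer's rim and haven't gripped it. I'll open, rise a little and measure again.

```bash
python3 -m jog '[[50,[-12,0,0],0],[75,[-30,0,0],0],[75,[-40,0,0],0],[75,[-40,0,0],0],[75,[-40,0,0],0]]' 40
cat >> h.py <<'E'
def wash(name,guess,z=.010,r=60):
    s=arm.state();c=cam("wrist"); im=arm.read_camera("wrist")[:,:,::-1].copy(); cv2.imwrite(f"pics/{name}.png",im)
    g=proj(c,[*guess,z]); hsv=cv2.cvtColor(im,cv2.COLOR_BGR2HSV)
    m=((hsv[:,:,1]<70)&(hsv[:,:,2]>125)).astype(np.uint8)
    cs,_=cv2.findContours(m,cv2.RETR_EXTERNAL,cv2.CHAIN_APPROX_NONE)
    for q in cs:
        if cv2.contourArea(q)<300: continue
        (u,v),ax,a=cv2.fitEllipse(q)
        if np.hypot(u-g[0],v-g[1])<r: print("ell",u,v,ax,"->",onplane(c,u,v,z).round(4))
E
python3 - <<'E'
from h import *
wash("w3",[.575,-.151])
sh([.575,-.151,.012])
E
```

```text
time: 2.92
position: [0.5777, -0.152, 0.0627]
tcp_rot: [0.407, 0.577, -0.406, 0.58]
wrist_force: [-0.4, -0.1, 0.3]
grip_width: 0.0752
ell 316.60791015625 227.2521514892578 (75.61629486083984, 82.32353973388672) -> [ 0.5755 -0.1517  0.01  ]
t 2.97 pos [ 0.577  -0.1518  0.0617] jaw deg -70.2 toolx [ 0.003 -0.    -1.   ] w 0.075 F [-0.3   0.01 -0.97]
[0.575, -0.151, 0.012] -> [49.7 -1.7 -1.5]
```

View pics/w3.png

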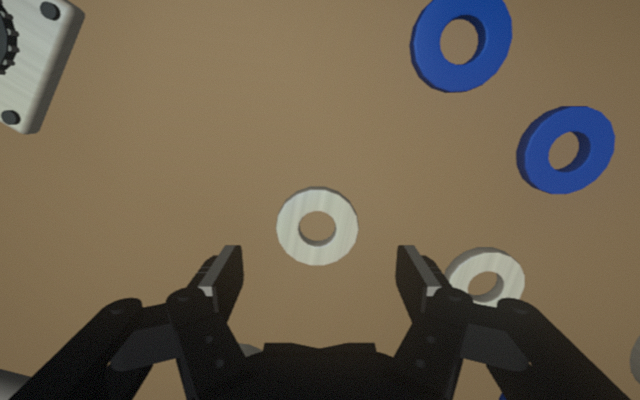

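```bash
python3 -m jog '[[75,[25,-1.5,-0.5],0],[75,[42,-1.5,-0.5],0],[75,[49,-1.5,-0.5],0],[75,[49,-1.5,-0.5],0],[60,[49,-1.5,-0.5],0],[50,[49,-1.5,-0.5],0],[50,[49,-1.5,-0.5],0],[50,[49,-1.5,-0.5],0],[50,[49,-1.5,-0.5],0]]' 40
python3 - <<'E'
from h import *
im=arm.read_camera("wrist"); cv2.imwrite("pics/w4.png",im[:,:,::-1])
sh([.6204,.0565,.17],[.6204,.0565,.08])
E
```

```text
time: 3.72
position: [0.5762, -0.1521, 0.0136]
tcp_rot: [0.407, 0.577, -0.406, 0.58]
wrist_force: [-0.7, 0.2, 4.9]
grip_width: 0.0514
t 3.77 pos [ 0.5762 -0.1521  0.0136] jaw deg -70.2 toolx [ 0.005 -0.001 -1.   ] w 0.0517 F [-0.56  0.49  3.94]
[0.6204, 0.0565, 0.17] -> [-156.3  112.9 -180.9]
[0.6204, 0.0565, 0.08] -> [ -66.3  112.6 -181.1]
```

View pics/w4.png

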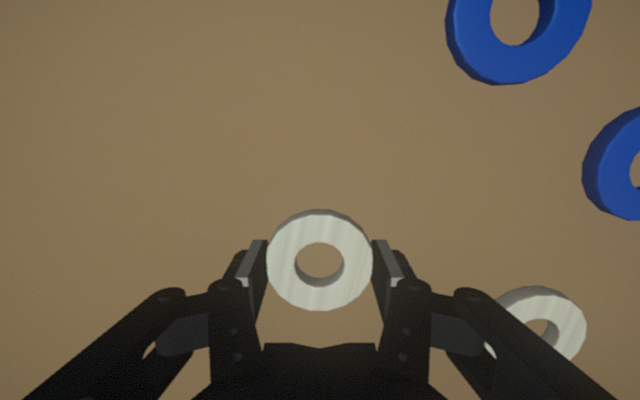

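```bash
python3 -m jog '[[40,[0,0,0],0],[40,[0,0,0],0],[40,[0,0,0],0],[40,[-15,0,0],0],[40,[-40,0,0],0],[40,[-40,0,0],0]]' 40
python3 - <<'E'
from h import *
im=arm.read_camera("wrist"); cv2.imwrite("pics/w5.png",im[:,:,::-1])
sh([.6204,.0565,.17],[.6204,.0565,.08])
E
```

```text
time: 4.27
position: [0.578, -0.1526, 0.0567]
tcp_rot: [0.408, 0.576, -0.405, 0.582]
wrist_force: [1.1, -0.5, 0.0]
grip_width: 0.0511
t 4.32 pos [ 0.5775 -0.1525  0.0554] jaw deg -70.2 toolx [ 0.008 -0.002 -1.   ] w 0.0517 F [-0.12  0.64 -0.76]
[0.6204, 0.0565, 0.17] -> [-114.5  112.  -181.5]
[0.6204, 0.0565, 0.08] -> [ -24.5  111.4 -181.9]
```

View pics/w5.png

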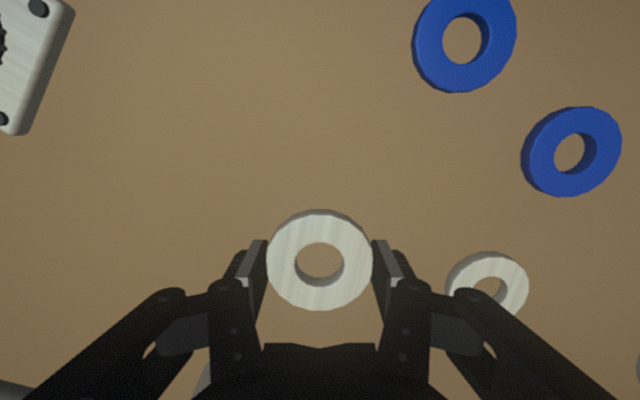

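The washer is held and lifts level. I'll measure its centre in the hand and the post position.

```bash
cat >> h.py <<'E'
def inhand(f,dz=-.0036,quiet=False):
    # held washer centre relative to tcp (world), from saved picture at current pose
    c=cam("wrist");p=arm.state()["position"];im=cv2.imread(f);hsv=cv2.cvtColor(im,cv2.COLOR_BGR2HSV)
    m=((hsv[:,:,1]<70)&(hsv[:,:,2]>125)).astype(np.uint8); m[:,:262]=0;m[:,378:]=0;m[:200]=0;m[330:]=0
    cs,_=cv2.findContours(m,cv2.RETR_CCOMP,cv2.CHAIN_APPROX_NONE)
    for q in cs:
        if cv2.contourArea(q)<300: continue
        (u,v),ax,a=cv2.fitEllipse(q); X=onplane(c,u,v,p[2]+dz); print("inhand",round(u,1),round(v,1),np.round(ax,1),np.round(X-p,4),X.round(4))
E
python3 -c "
from h import *
inhand('pics/w5.png')"
```

```text
inhand 318.8 262.3 [ 96.5 106.7] [ 0.0004 -0.0001 -0.0036] [ 0.5779 -0.1525  0.0518]
inhand 318.7 264.2 [44.3 50. ] [-0.0006 -0.0003 -0.0036] [ 0.5769 -0.1528  0.0518]
```

```bash
python3 -m jog '[[40,[-35,0,0],0],[40,[-65,10,-17],0],[40,[-80,30,-48],0],[40,[-80,50,-80],0],[40,[-80,70,-112],0],[40,[-80,88,-142],0],[40,[-80,102,-165],0],[40,[-80,112,-181],0],[40,[-80,112,-181],0],[40,[-80,112,-181],0]]' 40
python3 - <<'E'
from h import *
im=arm.read_camera("wrist"); cv2.imwrite("pics/w6.png",im[:,:,::-1])
inhand('pics/w6.png')
c=cam("wrist");print(proj(c,[.6204,.0565,.092]))
sh([.6204,.0565,.07],[.6204,.0565,.056])
im=arm.read_camera("scene"); cv2.imwrite("pics/s6.png",cv2.resize(im[100:250,260:460,::-1],None,fx=4,fy=4,interpolation=cv2.INTER_CUBIC))
E
```

```text
time: 5.15
position: [0.6203, 0.0569, 0.1344]
tcp_rot: [0.407, 0.577, -0.405, 0.581]
wrist_force: [-0.6, -0.8, -1.7]
grip_width: 0.0516
inhand 318.9 262.3 [ 96.4 106.5] [ 0.0004 -0.0001 -0.0036] [0.6205 0.0558 0.1309]
inhand 318.4 265.0 [42.6 50.6] [-0.0011 -0.0004 -0.0036] [0.6191 0.0555 0.1309]
inhand 348.8 206.9 [17.7 43.9] [ 0.0317 -0.0033 -0.0036] [0.6519 0.0526 0.1309]
inhand 285.6 208.3 [20.2 44.5] [ 0.0212  0.0237 -0.0036] [0.6414 0.0796 0.1309]
[317.39919488 230.2497427 ]
t 5.2 pos [0.6202 0.0559 0.1345] jaw deg -70.1 toolx [ 0.007 -0.002 -1.   ] w 0.0513 F [ 0.1  -0.13 -0.8 ]
[0.6204, 0.0565, 0.07] -> [64.5  0.1 -0.8]
[0.6204, 0.0565, 0.056] -> [78.5 -0.  -0.8]
```

View pics/w6.png

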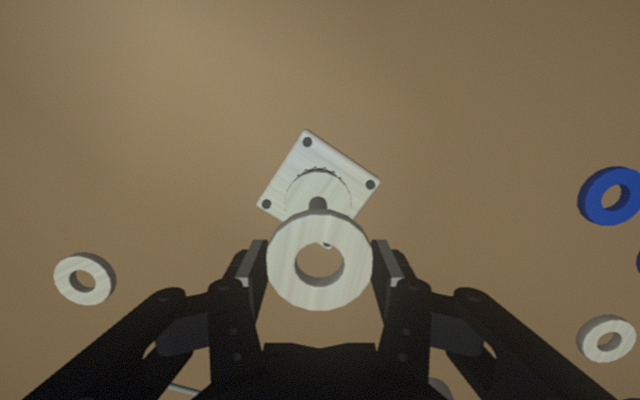

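View pics/s6.png

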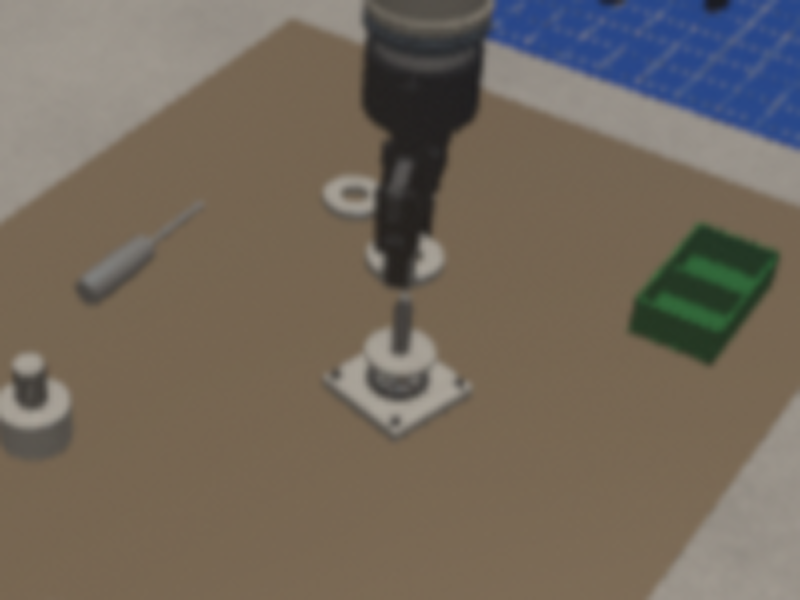

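Aligned with the post as seen in both views. I'll check the plate-bolt midpoint, then lower.

```bash
python3 -c "
from h import *
c=cam('wrist')
a,b,d,e=[onplane(c,*p,.012) for p in((371,184),(266,204),(307,142),(326,245))];print((a+b)/2,(d+e)/2)"
```

```text
[0.61983779 0.05501882 0.012     ] [0.61781283 0.0552552  0.012     ]
```

```bash
python3 -m jog '[[40,[20,0,-0.5],0],[40,[45,0,-0.5],0],[40,[60,0,-0.5],0],[40,[68,0,-0.5],0],[40,[72,0,-0.5],0],[40,[76,0,-0.5],0],[40,[76,0,-0.5],0]]' 40; python3 -c "
from h import *
sh([.6204,.0565,.056])"
```

```text
time: 5.83
position: [0.6206, 0.0551, 0.0586]
tcp_rot: [0.407, 0.576, -0.406, 0.581]
wrist_force: [0.3, -0.4, 0.0]
grip_width: 0.0516
t 5.83 pos [0.6206 0.0551 0.0586] jaw deg -70.2 toolx [ 0.007 -0.002 -1.   ] w 0.0516 F [ 0.3  -0.39  0.01]
[0.6204, 0.0565, 0.056] -> [ 2.6  0.3 -1.4]
```

```bash
python3 -m jog '[[40,[2,0,-1],0],[40,[3,0,-1],0],[40,[3,0,-1],0]]'; python3 -m jog '[[40,[1.5,0,0],0],[40,[3,0,0],0],[40,[3,0,0],0]]'
```

```text
time: 6.08
position: [0.6206, 0.0561, 0.056]
tcp_rot: [0.408, 0.576, -0.406, 0.581]
wrist_force: [-1.1, 0.0, -1.0]
grip_width: 0.0513
time: 6.33
position: [0.6209, 0.0561, 0.0535]
tcp_rot: [0.408, 0.576, -0.406, 0.581]
wrist_force: [-1.7, 0.8, 4.2]
grip_width: 0.0513
```

Contact came at about 5 N with the washer's underside at about 40 mm. That puts the seat top at 40 mm and the gap at 24 mm, so three spacers should compress it about 6 mm. Release.

```bash
python3 -m jog '[[60,[-1,0,0],0],[75,[-1,0,0],0],[75,[-2,0,0],0],[75,[-15,0,0],0],[75,[-40,0,0],0],[75,[-70,0,0],0],[75,[-90,0,0],0],[75,[-90,0,0],0],[75,[-90,0,0],0]]'
python3 - <<'E'
from h import *
wash("w7",[.6204,.0565],z=.05)
im=arm.read_camera("scene"); cv2.imwrite("pics/s7.png",cv2.resize(im[100:250,260:460,::-1],None,fx=4,fy=4,interpolation=cv2.INTER_CUBIC))
sh([.574,-.275,.08])
E
```

```text
time: 7.08
position: [0.6211, 0.0564, 0.1457]
tcp_rot: [0.409, 0.575, -0.405, 0.582]
wrist_force: [0.1, 0.4, -0.7]
grip_width: 0.0752
ell 316.2187805175781 188.5447998046875 (100.6297378540039, 104.24230194091797) -> [0.6324 0.0618 0.05  ]
t 7.18 pos [0.6196 0.0563 0.1433] jaw deg -70.2 toolx [ 0.007 -0.002 -1.   ] w 0.0748 F [-0.13  0.52 -0.35]
[0.574, -0.275, 0.08] -> [  63.5 -155.5  296. ]
```

View pics/w7.png

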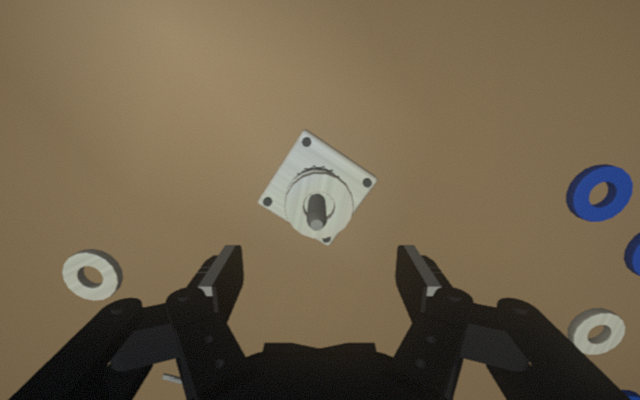

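View pics/s7.png

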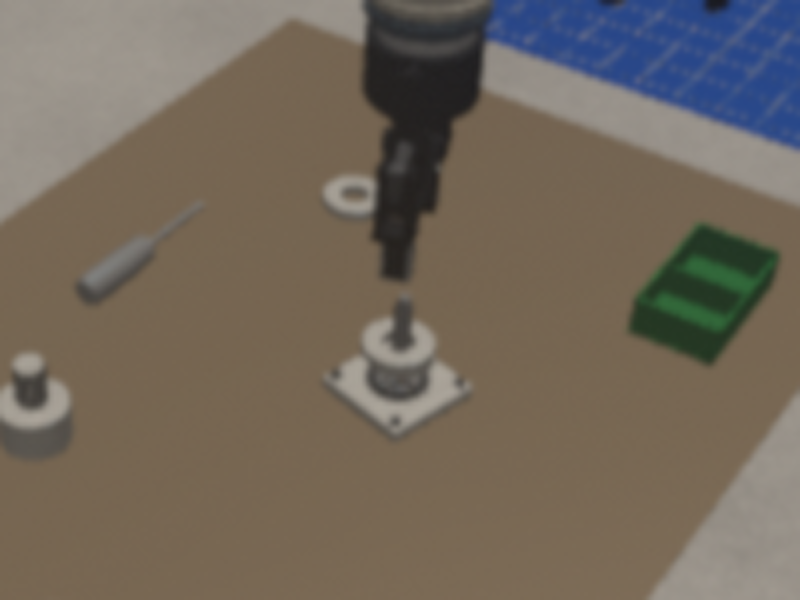

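The first spacer (w7 about (318,210)) lies flat around the post. Next is washer B; I'll check the tube clearance first.

```bash
python3 -c "
from h import *
print(onplane(cam('top'),470,196,.1),onplane(cam('scene'),213,288,.1))"
python3 -m jog '[[75,[0,-14,28],0],[75,[0,-30,60],0],[75,[0,-48,92],0],[75,[5,-66,126],0],[75,[20,-84,160],0],[75,[30,-101,193],0],[75,[40,-118,226],0],[75,[45,-134,256],0],[75,[45,-148,282],0],[75,[50,-155,296],0],[75,[60,-155,296],0],[75,[60,-155,296],0]]'
python3 - <<'E'
from h import *
wash("w8",[.574,-.275])
sh([.574,-.275,.012])
E
```

```text
[ 0.57347399 -0.4574536   0.1       ] [ 0.58104466 -0.45663086  0.1       ]
time: 8.18
position: [0.5727, -0.2743, 0.0808]
tcp_rot: [0.408, 0.577, -0.406, 0.579]
wrist_force: [-0.9, 0.5, -0.3]
grip_width: 0.0752
ell 320.0885314941406 213.10516357421875 (70.71387481689453, 76.10684204101562) -> [ 0.574  -0.2751  0.01  ]
t 8.23 pos [ 0.5731 -0.2735  0.0815] jaw deg -70.2 toolx [ 0.004  0.    -1.   ] w 0.0749 F [0.25 0.87 0.78]
[0.574, -0.275, 0.012] -> [69.5  0.1  1.6]
```

View pics/w8.png

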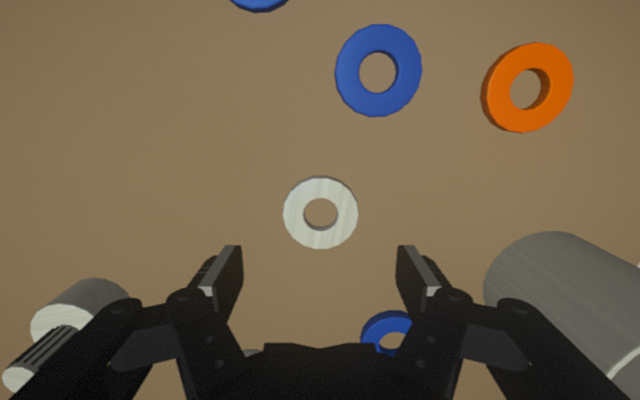

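Washer B is at (320,213), centred. Descend, grip and lift.

```bash
python3 -m jog '[[75,[35,0,1],0],[75,[58,0,1],0],[75,[69,0,1],0],[75,[69,0,1],0],[55,[69,0,1],0],[40,[69,0,1],0],[40,[69,0,1],0],[40,[69,0,1],0],[40,[69,0,1],0]]' 40; python3 -m jog '[[40,[-15,0,0],0],[40,[-40,0,0],0],[40,[-75,0,0],0],[40,[-115,0,0],0],[40,[-120,0,0],0],[40,[-120,0,0],0]]' 40
python3 - <<'E'
from h import *
im=arm.read_camera("wrist"); cv2.imwrite("pics/w9.png",im[:,:,::-1])
inhand('pics/w9.png')
sh([.6204,.0563,.13])
E
```

```text
time: 8.98
position: [0.5749, -0.2747, 0.0143]
tcp_rot: [0.408, 0.576, -0.406, 0.58]
wrist_force: [0.3, 1.9, 6.9]
grip_width: 0.0516
time: 9.48
position: [0.5762, -0.2758, 0.1383]
tcp_rot: [0.408, 0.574, -0.405, 0.583]
wrist_force: [-0.6, 0.5, -1.3]
grip_width: 0.0516
inhand 318.8 262.7 [ 96.2 106.1] [ 0.0002 -0.0001 -0.0036] [ 0.575  -0.2751  0.1323]
inhand 318.8 264.7 [44.1 49.5] [-0.0009 -0.0005 -0.0036] [ 0.5739 -0.2755  0.1323]
t 9.53 pos [ 0.5748 -0.275   0.1359] jaw deg -70.2 toolx [ 0.01  -0.002 -1.   ] w 0.0515 F [-0.31  0.09 -1.06]
[0.6204, 0.0563, 0.13] -> [   5.6  154.9 -296.4]
```

View pics/w9.png

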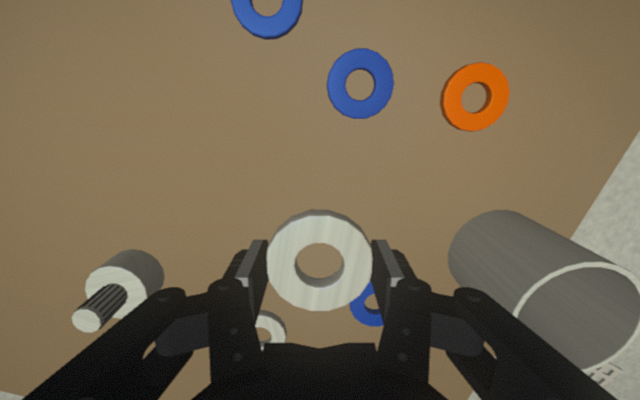

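```bash
python3 -m jog '[[40,[0,14,-28],0],[40,[0,30,-60],0],[40,[0,48,-92],0],[40,[0,66,-126],0],[40,[0,84,-160],0],[40,[0,101,-193],0],[40,[0,118,-226],0],[40,[0,134,-256],0],[40,[0,148,-282],0],[40,[0,155,-296],0],[40,[0,155,-296.5],0],[40,[0,155,-296.5],0]]' 40
python3 - <<'E'
from h import *
im=arm.read_camera("wrist"); cv2.imwrite("pics/w10.png",im[:,:,::-1])
inhand('pics/w10.png')
sh([.6204,.0563,.068])
E
```

```text
time: 10.53
position: [0.6192, 0.0571, 0.1336]
tcp_rot: [0.407, 0.576, -0.406, 0.581]
wrist_force: [-0.2, -1.0, -0.5]
grip_width: 0.0512
inhand 318.9 262.8 [ 96.1 105.9] [ 0.0001 -0.0002 -0.0036] [0.6194 0.056  0.1304]
inhand 318.7 265.4 [43.2 50.1] [-0.0012 -0.0006 -0.0036] [0.6181 0.0557 0.1304]
inhand 349.2 207.5 [19.7 42.6] [ 0.0315 -0.0036 -0.0036] [0.6508 0.0526 0.1304]
inhand 285.9 208.3 [19.7 45.5] [ 0.0213  0.0236 -0.0036] [0.6406 0.0798 0.1304]
t 10.58 pos [0.6193 0.0562 0.134 ] jaw deg -70.2 toolx [ 0.007 -0.003 -1.   ] w 0.0514 F [-0.63 -1.12 -0.8 ]
[0.6204, 0.0563, 0.068] -> [66.   0.7 -0. ]
```

View pics/w10.png

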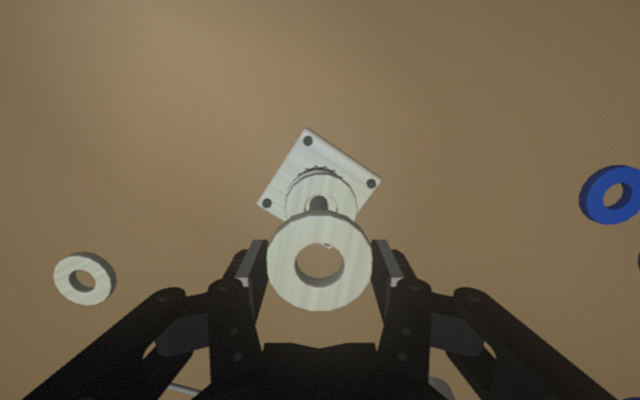

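```bash
python3 -m jog '[[40,[20,0.5,0],0],[40,[45,0.5,0],0],[40,[58,0.5,0],0],[40,[64,0.5,0],0],[40,[66,0.5,0],0],[40,[66,0.5,0],0]]' 40; python3 -m jog '[[40,[1.5,0,0],0],[40,[3,0,0],0],[40,[3,0,0],0]]'
```

```text
time: 11.08
position: [0.6199, 0.0555, 0.0676]
tcp_rot: [0.407, 0.576, -0.407, 0.581]
wrist_force: [1.1, 0.6, -1.0]
grip_width: 0.0519
time: 11.33
position: [0.6205, 0.0552, 0.0655]
tcp_rot: [0.407, 0.576, -0.406, 0.581]
wrist_force: [0.4, -2.2, 4.2]
grip_width: 0.0513
```

Contact at about 5 N with the underside at about 51 mm, which agrees. Release and go toward washer C.

```bash
python3 -m jog '[[60,[-1,0,0],0],[75,[-1,0,0],0],[75,[-2,0,0],0],[75,[-15,0,0],0],[75,[-40,0,0],0],[75,[-70,0,0],0],[75,[-80,0,0],0],[75,[-80,0,0],0],[75,[-80,0,0],0]]'
python3 - <<'E'
from h import *
im=arm.read_camera("wrist"); cv2.imwrite("pics/w11.png",im[:,:,::-1])
sh([.4125,-.271,.08])
E
```

```text
time: 12.08
position: [0.6202, 0.0556, 0.1463]
tcp_rot: [0.408, 0.575, -0.406, 0.581]
wrist_force: [-0.9, -1.1, -1.0]
grip_width: 0.0747
t 12.13 pos [0.6194 0.0555 0.1452] jaw deg -70.2 toolx [ 0.006 -0.003 -1.   ] w 0.0749 F [ 0.16 -0.44 -0.03]
[0.4125, -0.271, 0.08] -> [  64.9 -305.4  237. ]
```

View pics/w11.png

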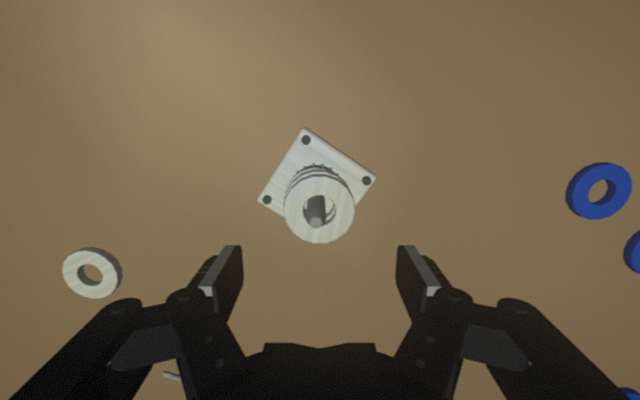

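Two are stacked flat. On to washer C.

```bash
python3 -m jog '[[75,[0,-20,16],0],[75,[0,-50,39],0],[75,[0,-80,62],0],[75,[0,-110,85],0],[75,[0,-141,109],0],[75,[0,-172,133],0],[75,[0,-203,157],0],[75,[10,-234,181],0],[75,[25,-262,203],0],[75,[40,-285,221],0],[75,[55,-300,233],0],[75,[65,-305.5,237],0]]'; python3 -m jog '[[75,[4,0,0],0],[75,[4,0,0],0]]'
python3 - <<'E'
from h import *
wash("w12",[.4125,-.271],r=80)
sh([.4125,-.271,.012])
E
```

```text
time: 13.13
position: [0.4097, -0.2721, 0.0775]
tcp_rot: [0.408, 0.577, -0.407, 0.579]
wrist_force: [-0.4, -0.1, -0.3]
grip_width: 0.0751
time: 13.3
position: [0.4081, -0.2712, 0.0716]
tcp_rot: [0.408, 0.578, -0.408, 0.577]
wrist_force: [0.1, 0.4, 1.0]
grip_width: 0.0748
ell 320.7250061035156 211.8887481689453 (74.4107666015625, 79.91136169433594) -> [ 0.4134 -0.2708  0.01  ]
t 13.35 pos [ 0.4091 -0.2712  0.0725] jaw deg -70.4 toolx [ 0.001  0.    -1.   ] w 0.075 F [0.42 0.61 0.35]
[0.4125, -0.271, 0.012] -> [60.5  3.2  1. ]
```

View pics/w12.png

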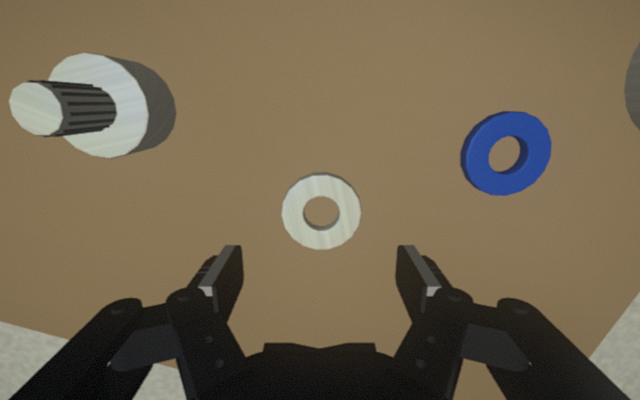

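Washer C is at (321,212), i.e. (0.4134, -0.2708). Grip it. The cap is visible at (110,105), clear of the fingers.

```bash
python3 -m jog '[[75,[30,4,1],0],[75,[50,4,1],0],[75,[60,4,1],0],[75,[60,4,1],0],[55,[60,4,1],0],[40,[60,4,1],0],[40,[60,4,1],0],[40,[60,4,1],0],[40,[60,4,1],0]]' 40; python3 -m jog '[[40,[-15,0,0],0],[40,[-40,0,0],0],[40,[-75,0,0],0],[40,[-115,0,0],0],[40,[-125,0,0],0],[40,[-125,0,0],0]]' 40
python3 - <<'E'
from h import *
im=arm.read_camera("wrist"); cv2.imwrite("pics/w13.png",im[:,:,::-1])
inhand('pics/w13.png')
sh([.6204,.0563,.14])
E
```

```text
time: 14.1
position: [0.414, -0.2709, 0.0139]
tcp_rot: [0.408, 0.577, -0.407, 0.579]
wrist_force: [0.1, 3.7, 9.2]
grip_width: 0.0513
time: 14.6
position: [0.4159, -0.2723, 0.1429]
tcp_rot: [0.408, 0.574, -0.407, 0.582]
wrist_force: [0.3, 0.1, -0.3]
grip_width: 0.051
inhand 318.9 262.7 [ 96.2 106.2] [ 0.0002 -0.0001 -0.0036] [ 0.4149 -0.2717  0.1372]
inhand 318.8 264.6 [44.2 49.8] [-0.0008 -0.0004 -0.0036] [ 0.4139 -0.272   0.1372]
t 14.65 pos [ 0.4147 -0.2715  0.1408] jaw deg -70.4 toolx [ 0.006 -0.003 -1.   ] w 0.0513 F [ 1.19  0.07 -1.59]
[0.6204, 0.0563, 0.14] -> [   1.1  303.7 -239.9]
```

View pics/w13.png

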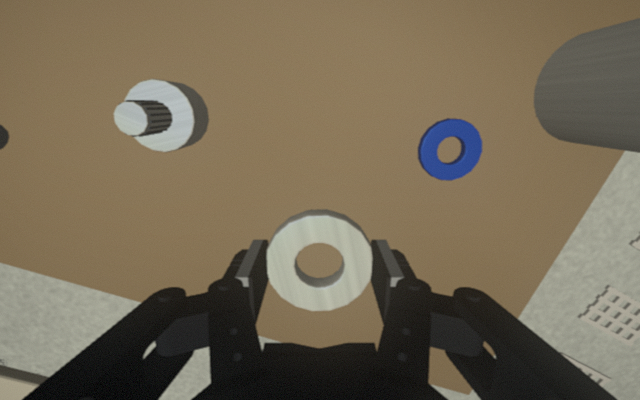

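```bash
python3 -m jog '[[40,[0,20,-16],0],[40,[0,50,-40],0],[40,[0,80,-63],0],[40,[0,110,-87],0],[40,[0,141,-111],0],[40,[0,172,-136],0],[40,[0,203,-160],0],[40,[0,234,-185],0],[40,[0,262,-207],0],[40,[0,285,-225],0],[40,[0,299,-236],0],[40,[0,304,-240],0]]'; python3 -m jog '[[40,[2,0,0],0],[40,[2,0,0],0]]'
python3 - <<'E'
from h import *
im=arm.read_camera("wrist"); cv2.imwrite("pics/w14.png",im[:,:,::-1])
inhand('pics/w14.png')
sh([.6204,.0563,.078])
E
```

```text
time: 15.65
position: [0.6209, 0.0586, 0.1394]
tcp_rot: [0.407, 0.576, -0.407, 0.58]
wrist_force: [-0.6, -0.0, -0.3]
grip_width: 0.0515
time: 15.82
position: [0.6194, 0.0579, 0.1357]
tcp_rot: [0.406, 0.577, -0.408, 0.58]
wrist_force: [-0.7, 0.5, -0.9]
grip_width: 0.0513
inhand 318.9 262.7 [ 96.1 106.1] [ 0.0001 -0.0001 -0.0036] [0.6196 0.0572 0.1325]
inhand 318.7 266.1 [40.9 51.1] [-0.0016 -0.0007 -0.0036] [0.6178 0.0567 0.1325]
inhand 350.1 208.3 [22.  40.5] [ 0.0313 -0.0041 -0.0036] [0.6507 0.0532 0.1325]
inhand 287.0 207.3 [19.3 51.8] [ 0.022   0.0232 -0.0036] [0.6414 0.0806 0.1325]
t 15.87 pos [0.6194 0.0574 0.1361] jaw deg -70.3 toolx [ 0.002 -0.004 -1.   ] w 0.0515 F [-0.11  0.32 -0.25]
[0.6204, 0.0563, 0.078] -> [58.1  0.5  1.1]
```

View pics/w14.png

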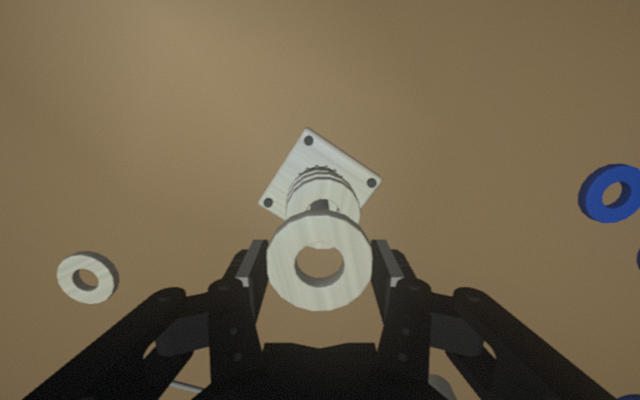

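```bash
python3 -m jog '[[40,[20,0.5,1],0],[40,[42,0.5,1],0],[40,[52,0.5,1],0],[40,[57,0.5,1],0],[40,[59,0.5,1],0],[40,[59,0.5,1],0]]' 40; python3 -m jog '[[40,[1.5,0,0],0],[40,[3,0,0],0],[40,[3,0,0],0]]'
```

```text
time: 16.37
position: [0.6202, 0.0558, 0.0772]
tcp_rot: [0.407, 0.577, -0.408, 0.579]
wrist_force: [0.2, -0.4, -0.2]
grip_width: 0.0514
time: 16.62
position: [0.6208, 0.0557, 0.0751]
tcp_rot: [0.407, 0.576, -0.408, 0.58]
wrist_force: [-0.4, -1.1, 5.0]
grip_width: 0.0511
```

Contact at about 5 N with the underside at about 61 mm, so the seat is at about 41 mm. All three are on. Release and fetch the cap.

```bash
python3 -m jog '[[60,[-1,0,0],0],[75,[-1,0,0],0],[75,[-2,0,0],0],[75,[-15,0,0],0],[75,[-40,0,0],0],[75,[-75,0,0],0],[75,[-85,0,0],0],[75,[-85,0,0],0]]'
python3 - <<'E'
from h import *
im=arm.read_camera("wrist"); cv2.imwrite("pics/w15.png",im[:,:,::-1])
im=arm.read_camera("scene"); cv2.imwrite("pics/s15.png",cv2.resize(im[100:250,260:460,::-1],None,fx=4,fy=4,interpolation=cv2.INTER_CUBIC))
a=onplane(cam("top"),343.3,257.2,.036);b=onplane(cam("scene"),268,201.6,.034);print(a,b)
sh([*((a+b)/2)[:2],.15])
E
```

```text
time: 17.28
position: [0.6229, 0.0563, 0.1645]
tcp_rot: [0.408, 0.574, -0.406, 0.582]
wrist_force: [0.1, -0.4, 0.3]
grip_width: 0.075
[ 0.43740791 -0.13728062  0.036     ] [ 0.44371108 -0.14124788  0.034     ]
t 17.38 pos [0.6206 0.056  0.1607] jaw deg -70.3 toolx [ 0.004 -0.004 -1.   ] w 0.0749 F [ 0.17 -0.03 -0.36]
[np.float64(0.4405594975366476), np.float64(-0.13926425121890657), 0.15] -> [  10.7 -235.2  123.3]
```

View pics/w15.png

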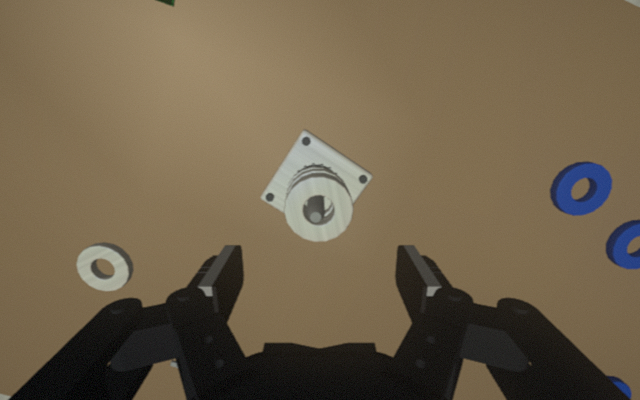

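View pics/s15.png

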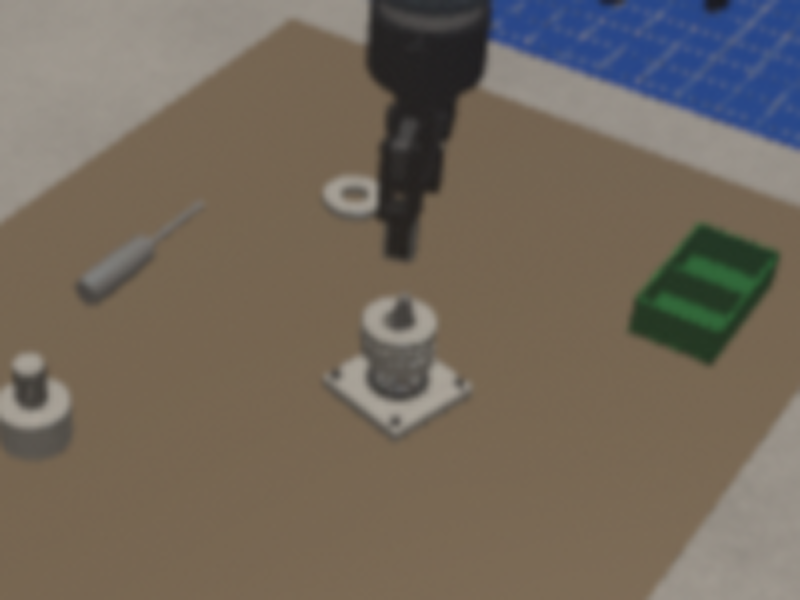

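Three spacers are stacked level around the post. Moving over the cap.

```bash
python3 -m jog '[[75,[0,-20,10],0],[75,[0,-52,27],0],[75,[0,-86,45],0],[70,[0,-120,63],0],[60,[0,-154,81],0],[60,[0,-186,98],0],[60,[0,-212,111],0],[60,[4,-229,120],0],[60,[10,-235,123],0],[60,[10,-235,123],0],[60,[10,-235,123],0]]'
python3 - <<'E'
from h import *
wash("w16",[.44,-.14],z=.07,r=150)
c=cam("wrist"); print(proj(c,[.44,-.14,.07]),proj(c,[.44,-.14,.034]))
sh([.44,-.14,.055])
E
```

```text
time: 18.3
position: [0.4404, -0.1386, 0.1498]
tcp_rot: [0.407, 0.577, -0.408, 0.579]
wrist_force: [-1.0, -0.3, 0.8]
grip_width: 0.06
ell 315.32403564453125 197.65219116210938 (59.41642379760742, 63.4127197265625) -> [ 0.4485 -0.1336  0.07  ]
[319.62216069 211.85129138] [319.28304901 197.14484275]
t 18.35 pos [ 0.4411 -0.1384  0.1502] jaw deg -70.3 toolx [ 0.003 -0.003 -1.   ] w 0.0599 F [ 0.46  0.55 -0.67]
[0.44, -0.14, 0.055] -> [95.2 -1.8  0.7]
```

View pics/w16.png

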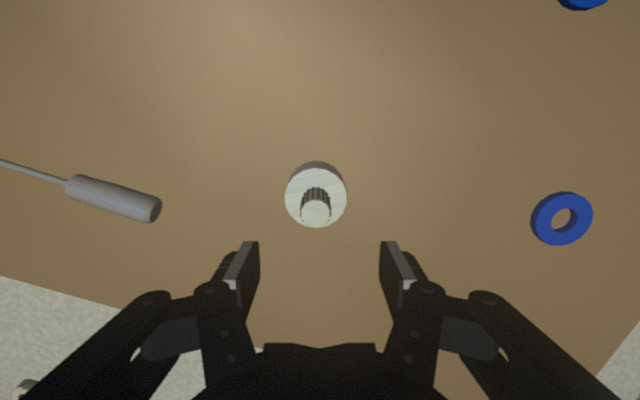

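Run:
```python
from h import *
c=cam("wrist");a=onplane(c,315.3,197.65,.034);b=onplane(c,315.5,212.8,.07);print(a,b)
m=(a+b)/2
sh([*m[:2],.12],[*m[:2],.054])
```

```text
[ 0.43845639 -0.13699947  0.034     ] [ 0.43830221 -0.13742428  0.07      ]
t 18.35 pos [ 0.4411 -0.1384  0.1502] jaw deg -70.3 toolx [ 0.003 -0.003 -1.   ] w 0.0599 F [ 0.46  0.55 -0.67]
[np.float64(0.4383792970405278), np.float64(-0.1372118728665415), 0.12] -> [30.2 -2.3 -2.2]
[np.float64(0.4383792970405278), np.float64(-0.1372118728665415), 0.054] -> [96.2 -2.4 -2.4]
```

```bash
python3 -m jog '[[60,[25,-2,-2],0],[55,[55,-2,-2],0],[50,[80,-2,-2],0],[50,[94,-2,-2],0],[50,[96,-2,-2],0],[50,[96,-2,-2],0],[30,[96,-2,-2],0],[10,[96,-2,-2],0],[10,[96,-2,-2],0],[10,[96,-2,-2],0],[10,[96,-2,-2],0],[10,[96,-2,-2],0]]' 80
python3 - <<'E'
from h import *
im=arm.read_camera("wrist"); cv2.imwrite("pics/w17.png",im[:,:,::-1])
sh()
E
```

```text
time: 19.35
position: [0.4398, -0.1375, 0.0552]
tcp_rot: [0.407, 0.576, -0.407, 0.58]
wrist_force: [0.9, 3.9, 8.3]
grip_width: 0.0197
t 19.4 pos [ 0.4398 -0.1376  0.0552] jaw deg -70.3 toolx [ 0.006 -0.004 -1.   ] w 0.0201 F [0.44 3.23 7.41]
```

View pics/w17.png

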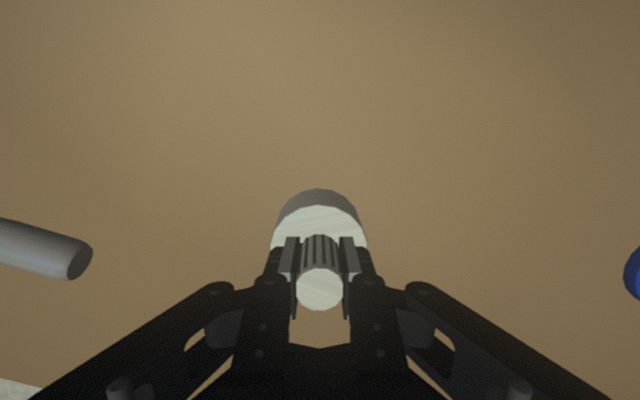

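The knob is gripped (20 mm reading, 22 mm actual, the same offset as with the washers). Lift it and check the cap in the hand.

```bash
python3 -c "
from h import *
c=cam('wrist');p=arm.state()['position'];print(onplane(c,319.5,289,.07)-p, onplane(c,319.5,240,.034)-p)"
python3 -m jog '[[10,[-15,0,0],0],[10,[-45,0,0],0],[10,[-80,0,0],0],[10,[-110,0,0],0],[10,[-125,0,0],0],[10,[-125,0,0],0]]' 80
python3 - <<'E'
from h import *
im=arm.read_camera("wrist"); cv2.imwrite("pics/w18.png",im[:,:,::-1])
sh([.6204,.0565,.18])
E
```

```text
[-0.00196037 -0.00103375  0.01484738] [ 0.00387957  0.00073342 -0.02115262]
time: 19.9
position: [0.441, -0.1379, 0.1837]
tcp_rot: [0.408, 0.573, -0.407, 0.583]
wrist_force: [1.5, -0.9, -2.2]
grip_width: 0.0199
t 19.95 pos [ 0.4399 -0.1375  0.1817] jaw deg -70.4 toolx [ 0.01  -0.005 -1.   ] w 0.0196 F [-0.48  0.41 -2.16]
[0.6204, 0.0565, 0.18] -> [   2.4  235.1 -122.1]
```

View pics/w18.png

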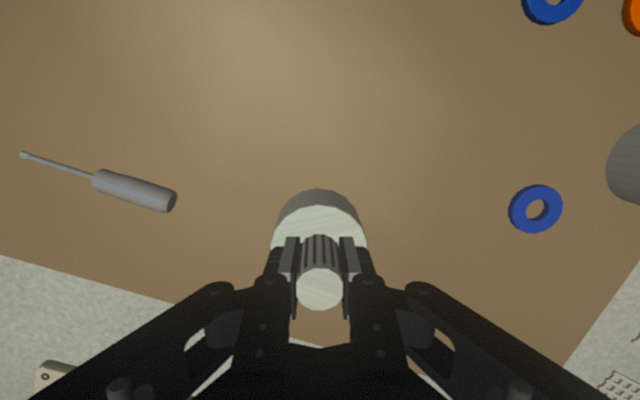

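```bash
python3 -m jog '[[10,[0,20,-10],0],[10,[0,52,-27],0],[10,[0,86,-45],0],[10,[0,120,-62],0],[10,[0,154,-80],0],[10,[0,186,-96],0],[10,[0,212,-110],0],[10,[0,229,-119],0],[10,[0,236,-122],0],[10,[0,236,-122],0],[10,[0,236,-122],0]]' 80
python3 - <<'E'
from h import *
im=arm.read_camera("wrist"); cv2.imwrite("pics/w19.png",im[:,:,::-1])
im=arm.read_camera("scene"); cv2.imwrite("pics/s19.png",cv2.resize(im[100:250,260:460,::-1],None,fx=4,fy=4,interpolation=cv2.INTER_CUBIC))
im=arm.read_camera("top"); cv2.imwrite("pics/t19.png",cv2.resize(im[130:250,190:350,::-1],None,fx=5,fy=5,interpolation=cv2.INTER_CUBIC))
sh([.6217,.0567,.125])
E
```

```text
time: 20.87
position: [0.6198, 0.0563, 0.1805]
tcp_rot: [0.407, 0.575, -0.408, 0.581]
wrist_force: [-0.5, -0.1, -1.8]
grip_width: 0.0198
t 21.02 pos [0.62   0.0556 0.1818] jaw deg -70.4 toolx [ 0.008 -0.005 -1.   ] w 0.02 F [ 0.19 -1.37 -1.47]
[0.6217, 0.0567, 0.125] -> [56.8  1.7 -0.9]
```

View pics/w19.png

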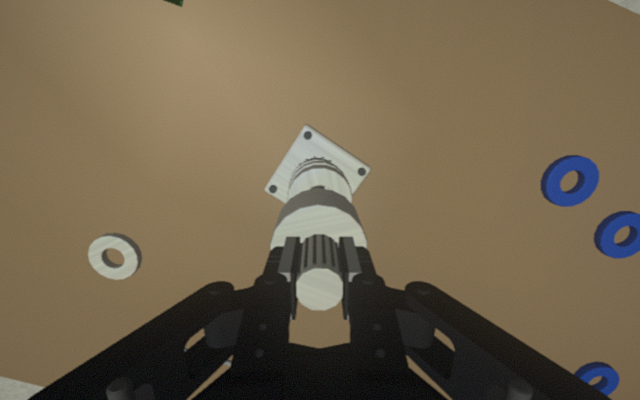

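View pics/s19.png

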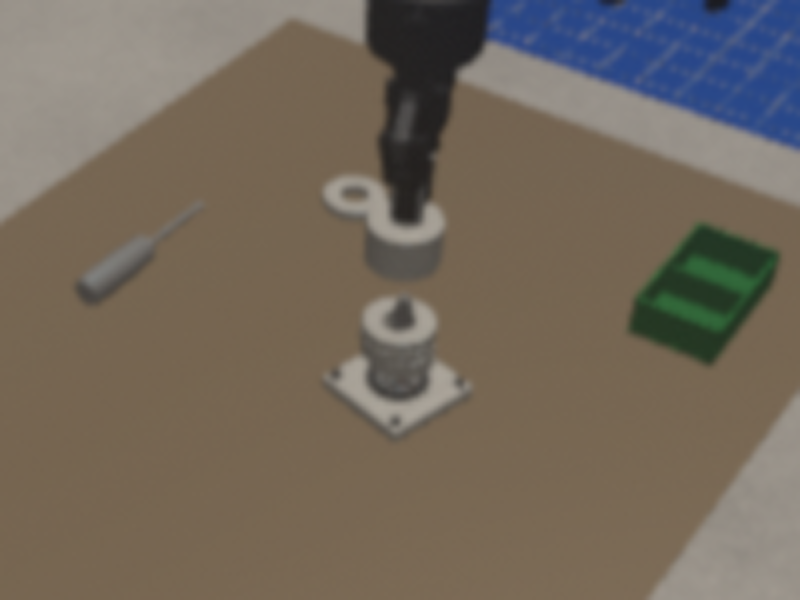

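View pics/t19.png

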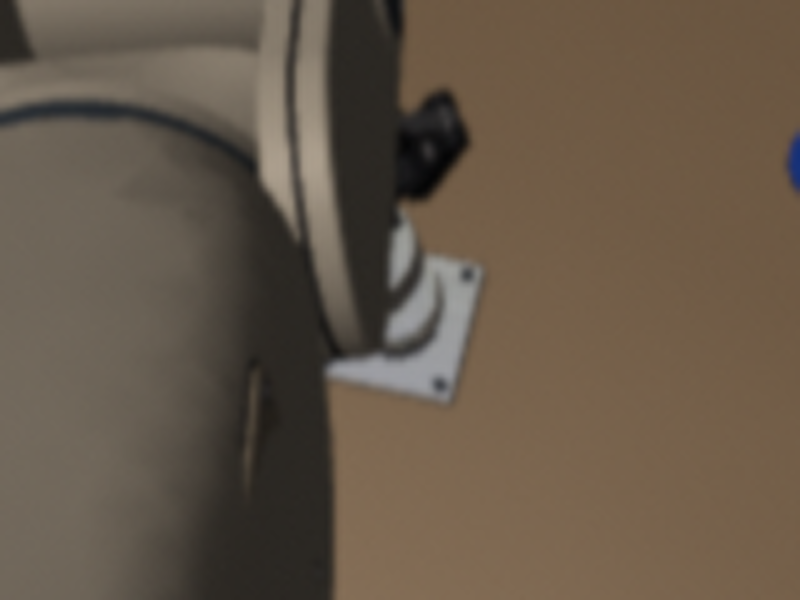

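The cap is aligned over the post in the scene view (cap axis and post both at column about 404). Lower it in stages.

```bash
python3 -m jog '[[10,[12,1.5,-0.8],0],[10,[24,1.5,-0.8],0],[10,[34,1.5,-0.8],0],[10,[43,1.5,-0.8],0],[10,[50,1.5,-0.8],0],[10,[50,1.5,-0.8],0]]' 80; python3 -c "
from h import *
sh([.6217,.0567,.119])"
```

```text
time: 21.52
position: [0.6209, 0.0567, 0.1297]
tcp_rot: [0.407, 0.575, -0.408, 0.58]
wrist_force: [0.7, 0.7, -3.2]
grip_width: 0.0196
t 21.52 pos [0.6209 0.0567 0.1297] jaw deg -70.4 toolx [ 0.006 -0.005 -1.   ] w 0.0196 F [ 0.72  0.65 -3.25]
[0.6217, 0.0567, 0.119] -> [10.8  0.7  0.1]
```

No contact force, so the post is inside the hole. Continue toward home.

```bash
python3 -m jog '[[10,[2,0.5,0],0],[10,[4,0.5,0],0],[10,[6,0.5,0],0],[10,[6,0.5,0],0]]' 100; python3 -m jog '[[10,[2,0,0],0],[10,[4,0,0],0],[10,[4,0,0],0]]'; python3 -m jog '[[10,[2,0,0],0],[10,[4,0,0],0],[10,[4,0,0],0]]'
```

```text
time: 21.85
position: [0.6216, 0.0568, 0.124]
tcp_rot: [0.407, 0.575, -0.408, 0.581]
wrist_force: [-1.0, 0.5, 2.5]
grip_width: 0.0189
time: 22.1
position: [0.6217, 0.0568, 0.1201]
tcp_rot: [0.408, 0.575, -0.408, 0.581]
wrist_force: [-0.2, 0.8, 3.9]
grip_width: 0.0196
time: 22.35
position: [0.6221, 0.0569, 0.1188]
tcp_rot: [0.408, 0.574, -0.408, 0.581]
wrist_force: [-9.3, 0.1, 24.7]
grip_width: 0.0192
```

The force rose from about 4 N to 25 N at TCP 0.1188 m (home predicted at 0.1192), so the cap has stopped on the post end. Verify.

```bash
python3 -m jog '[[10,[0.5,-1,0],0],[10,[1,-1.5,0],0],[10,[1,-1.5,0],0]]'
python3 - <<'E'
from h import *
im=arm.read_camera("wrist"); cv2.imwrite("pics/w20.png",im[:,:,::-1])
im=arm.read_camera("scene"); cv2.imwrite("pics/s20.png",cv2.resize(im[130:230,300:420,::-1],None,fx=6,fy=6,interpolation=cv2.INTER_CUBIC))
sh()
E
```

```text
time: 22.6
position: [0.6215, 0.0567, 0.1191]
tcp_rot: [0.408, 0.574, -0.407, 0.581]
wrist_force: [-1.9, 1.6, 11.2]
grip_width: 0.0197
t 22.7 pos [0.6215 0.0566 0.1191] jaw deg -70.4 toolx [ 0.01  -0.005 -1.   ] w 0.0195 F [-2.11  1.08 10.67]
```

View pics/w20.png

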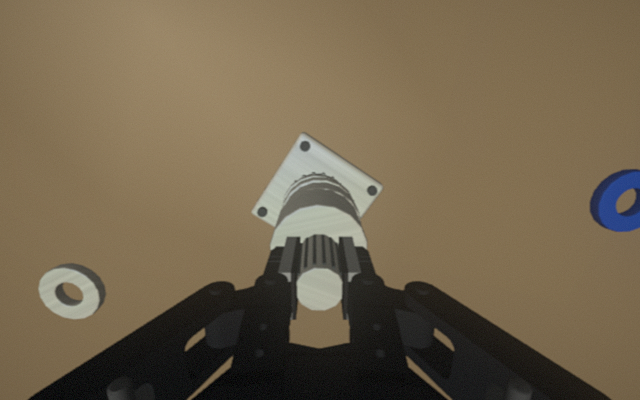

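View pics/s20.png

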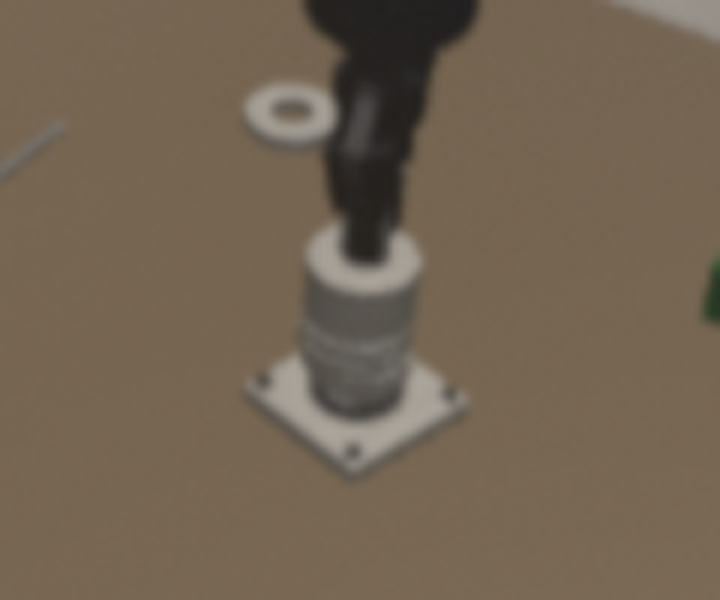

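The cap sits flush on the level stack and upright. I'll add a bit more press for margin, then hand in.

```bash
python3 -m jog '[[10,[1,0,0],0],[10,[2,-0.5,0],0],[10,[2,-0.5,0],0],[10,[2,-0.5,0],0]]'
python3 - <<'E'
from h import *
sh()
arm.finish_job()
sh()
E
```

```text
time: 23.03
position: [0.6218, 0.0568, 0.119]
tcp_rot: [0.409, 0.574, -0.407, 0.582]
wrist_force: [-5.1, 0.9, 15.0]
grip_width: 0.0193
t 23.03 pos [0.6218 0.0568 0.119 ] jaw deg -70.4 toolx [ 0.011 -0.004 -1.   ] w 0.0193 F [-5.05  0.88 14.99]
the job is handed in; nothing more can be done
the job is handed in; nothing more can be done
```

I threaded three aluminium spacers over the post, put the cap on top of them, and handed the job in at 23 s with the arm still pressing the cap home. No verdict is reported, so the result rests on these checks:

- **Seat and stack:** I felt contact on each placing, which put the resting seat at about 40–41 mm. Three spacers should therefore push it down about 6–7 mm. I worked that out from the contact heights and did not read the seat itself.
- **Cap home:** The tool stopped at 0.119 m, where home was predicted at 0.1192 m. The push on the cap rose from about 4 N to 25 N there. I then eased it to a steady 15 N.
- **Attitude:** The tool's tilt was about 0.01 rad. The last pictures showed the cap upright and flush on a level stack, with the fourth spacer flat on the bench.
- **Bystanders:** I did not go near the tray, tube or screwdriver. They looked in place in the wrist and scene pictures, but I did not measure them again at the end.

- **Failed grasp:** My first grasp of the first spacer was too high, and the fingertips rested on its rim. I opened, measured again and gripped it lower, and it held.
- **Opening reading:** The finger opening consistently read about 2 mm narrower than the true part sizes.

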